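# Stow the azimuth circle and shut its case

### The job

The copper lamp reflector has been left in the open instrument case: take it out and stand it upright, mouth down, in the middle of the round cork mat, then take the glass azimuth circle by its bridge and set it down gently, flat and bridge up, on the floor of the case. Last, lower the hinged lid smoothly, without letting it slam, until it is fully shut over the circle. Leave everything else on the bench where it is.

Things in the scene. Friction and masses are not known exactly. Their poses are not given: they have to be found in the camera images.
- case: dark wooden instrument case without its lid: open box fixed to the bench, outside 152 (x) by 200 (y) by 66 high, walls and floor 6 thick. Origin: centre of its underside; its +x side carries the hinge, z up. It stands at a different place and yaw each time
- lid (a joint): lid angle: 0 shut, grows opening, stop at 1.9 rad; starts open at 1.6 to 1.85. Hinge axis parallel to the case's y, stiff (0.34 N m): the lid stays at any angle, about 3 N near its front edge moves it. Flat dark wooden panel, 300 g, 152 from hinge to front edge, 200 wide, 10 thick (inner face in the hinge plane, outer face 10 beyond); outer face bare but for 1 mm corner plates
- lid_hinge (a point): middle of the lid's hinge axis, on the case's far (+x) rim, 66.5 above the case's underside; its frame turns with the lid: x runs from the front edge to the hinge, z is the outward normal of the lid's outer face (up when shut)
- lid_tab (a point): centre of the brass lift tab on the lid's front edge, in the plane of the lid: 36 wide, 8 thick, its end 171 from the hinge axis
- reflector: copper lamp reflector, round, 250 g: a bell with its mouth down, 90 across the rim, narrowing to a straight upright neck 26 in diameter between 40 and 85 above its underside. Origin: centre of the mouth (underside), z up. Starts standing in the case, too tall for the lid to shut
- mat: round cork mat fixed to the bench, 130 across, 6 thick. Origin: centre of its underside. Lies in one of four places, two on each side of the case
- circle: brass and glass azimuth circle, 350 g: flat disc 110 across, 8 thick, with a central brass bridge, an upright bar 60 long (along x), 12 wide (along y), top 36 above the underside; a thin sight vane 24 wide, top at 42, stands at x +42 and a small glass prism, top at 28, at x -40. Origin: centre of underside, z up. Lies flat in another of the four places, any yaw
- cover: bystander: spare glass cover, flat brass-rimmed disc 110 across, 12 thick, with no bridge; origin centre of underside; in another of the four places
- sphere_a: bystander: painted iron sphere 84 in diameter on a small flanged foot, 98 high overall, 1.6 kg; origin centre of underside; in another of the four places
- sphere_b: bystander: a second, like sphere_a, at the back left
- door: bystander: olive bronze binnacle door lying flat, 130 by 200, 14 thick with a brass knob to 30; origin centre of underside; back right
- jar: bystander: amber glass jar with a steel cap, 60 across, 100 high, behind the case; origin centre of underside
- rule: bystander: brass parallel rule lying flat, 60 by 200, 9 thick, at the right; origin centre of underside
- driver: bystander: screwdriver 180 long lying at the left; origin under its middle
Things that resemble listed ones, but are neither listed nor needed, are in the scene too. What is shaped like the circle but black or red is not meant. What is meant by the reflector is not purple, and is the larger of those in its own colour.

How it is judged:
By the outcome, as a careful person would: the job done as asked, in the order asked, and still so for the second after the job is handed in, with the robot touching nothing.
It also fails if it takes over 72 s, if anything falls off the work surface, if the arm or the gripper's body presses on something with over 40 N, if the wrist force passes 120 N, or if a joint passes its speed limit or range.

### The arm

A 6-joint arm with a two-finger parallel gripper is mounted at the origin on the work surface. World frame = base frame: x ahead of the robot, y to its left, z up, the work surface at z = 0. Lengths are in m, angles in degrees, forces in N, time in s.
With the tool pointing down it reaches from about 0.4 to 0.825 m from the base axis. Payload 7 kg.
Tool frame: the origin (TCP) lies between the finger pads; the fingertips stand ctrl.nose_length ahead of it and the grasp point (between the pads) lies 2 mm behind it (ctrl.nose_length is the distance from the TCP to the fingertips, in m); z points along the fingers, y is the line along which they close (so a half turn about z gives the same grasp; the last joint's range is limited). The gripper opens to 88 mm and grips with 3 to 60 N. Pads are 19 mm wide; open, the fingers measure 130 mm over their backs; the gripper's body (78 mm by 193 mm) begins 47 mm behind the grasp point.
Start: joints at [83.199, 20.546, 0.682, 0, -70.136, -16.507], TCP at [0.267, 0.62, 0.244] pointing down, gripper open.
Joint ranges: [-176.03, 176.03], [-82.01, 121.73], [-58.28, 71.71], [-173.87, 95.51], [-174.79, -0.11], [-173.66, 173.66]. Speed limits (degrees/s): [136.94, 136.94, 172.46, 180, 180, 180].

### API

Orientations are given as [roll, pitch, yaw] about the fixed x, y, z axes, in that order (R = Rz(yaw) Ry(pitch) Rx(roll)).
In Python, from plant import ctrl gives the robot as it stands.
- The arm moves only by the tool apply_moves, never from a script. Its argument "commands" is a list of rows, each a list of 3 entries, a list of its own where there are three numbers: the shift along the world's x, y, z in cm, then the turn about the world's z in rad, then the closure, from 0 (fully open) to 1 (shut). In form: [[[x, y, z], turn, jaw], ...]. A call has 1 to 20 rows; each row is the pose to reach, as a shift and turn from the pose commanded when the call began; what a row does not reach only later rows make up. A row lasts 1/12 s, in which the tool goes at most 41.7 mm and 7.16 degrees, less where a joint would pass 70% of its speed; a pose out of reach is approached as far as the arm can. A call with a gripper value outside its range is refused whole. The fingers move at their own pace and stop on an object; the grip force is fixed at half the most. Time passes only in rows, so rows that repeat a pose let the fingers close. It gives the time, the measured TCP pose, the force, the opening and the grip force at its end, in the units of the state.
- ctrl.get_obs(): the state, without advancing time (a new reading comes with each control period).
- ctrl.snapshot(name): name is "side" or "top"; returns a dict with "img" (480x640x3 uint8, red, green, blue), "fx", "fy", "cx", "cy" (pixels), "T" (4x4, takes a point from camera to world coordinates). Camera axes: x right, y up, looking along -z (the intrinsics and any distortion apply to the point x, -y, -z); pixel columns grow to the right and rows downward; lengths in m; the calibration is good to about 2 mm. A picture is of the moment at which its call begins. There is no depth.
- ctrl.close_job(): hands the job in; it is judged then, once.
Trained networks look in a picture, given as the dict that the camera call returned (one of the last four; its "shot" number tells which), for a name from the list of things; names that differ only in an ending like _2 or _b are one class to them, and where a whole thing is asked for, a point or a joint stands for the part that bears it (a point fixed in the world has none). Each returns a list of dicts, best first, with "score" (0 to 1); they miss things now and then, are a little off and sometimes report something else, mostly with a low value. They report only what shows in the picture. A call takes as long as a camera call. They do not tell look-alikes from the thing itself.
- ctrl.search_frame(picture, target): "at" ([column, row] in pixels, amid what is visible of it).
- ctrl.spot_point(picture, target): "at" ([column, row] in pixels: a listed point, or the origin of a listed thing).
The state is a dict: "clock": time; "joint_pos": joint angles; "qvel": joint speeds; "tau": joint torques, N m; "tool_pos": TCP position; "orientation": TCP orientation; "force": force on the tool from outside, world axes, zero at the start; "moment": the same for the moment, N m; "opening": finger opening in m; "gripper_force": force on a finger pad.
Only numpy, scipy, OpenCV 4.12 (cv2) and the standard library are available. Lean on these libraries where they do the work, as an engineer would, in place of code of your own. Each camera call takes 0.05 s, during which the arm holds its last target. There are 200 camera calls.

## Working session

There is one attempt and no reset: what is moved stays moved. The work goes in short steps, Python scripts to look and compute and a tool call to move; the robot and the scene stay as the last step left them, time stands still between calls to the robot, and variables do not carry over. Pictures are saved under pics/ and viewed, at most 10 in all, crops included, and the job is handed in when it is done.

Besides the shell and the picture viewer there is one more tool, called by a JSON object that holds its "method" and its "body". apply_moves: Moves the arm, as the interface text tells. Its arguments: {"type":"object","properties":{"commands":{"type":"array"}},"required":["commands"]}

```bash
mkdir -p pics; ls; cat > h.py <<'E'
import numpy as np, cv2
from plant import ctrl
def ray(s,px):
    T=np.array(s["T"]); d=np.array([(px[0]-s["cx"])/s["fx"],-(px[1]-s["cy"])/s["fy"],-1.0])
    d=T[:3,:3]@d; return T[:3,3],d/np.linalg.norm(d)
def atz(s,px,z):
    o,d=ray(s,px); return o+d*(z-o[2])/d[2]
def tri(s1,p1,s2,p2):
    o1,d1=ray(s1,p1);o2,d2=ray(s2,p2)
    t=np.linalg.lstsq(np.c_[d1,-d2],o2-o1,rcond=None)[0]
    a,b=o1+d1*t[0],o2+d2*t[1]; return (a+b)/2,np.linalg.norm(a-b)
def proj(s,P):
    T=np.array(s["T"]); q=T[:3,:3].T@(np.array(P)-T[:3,3]); return np.array([s["cx"]+s["fx"]*q[0]/-q[2], s["cy"]-s["fy"]*q[1]/-q[2]])
def save(s,n,crop=None,k=1):
    im=s["img"][:,:,::-1]
    if crop: x0,y0,x1,y1=crop; im=im[y0:y1,x0:x1]
    cv2.imwrite("pics/"+n,cv2.resize(im,None,fx=k,fy=k,interpolation=cv2.INTER_CUBIC))
E
python3 - <<'E'
from h import *
np.set_printoptions(precision=3,suppress=True)
S={}
for n in("side","top"):
    s=ctrl.snapshot(n); S[n]=s; save(s,n+"0.png"); print(n,[k for k in s if k!="img"],s["fx"],s["cx"],s["cy"]);print(np.array(s["T"]))
    for k in("case","lid_hinge","lid_tab","reflector","mat","circle","cover"):
        print(k,[(np.round(d["at"]).tolist(),round(d["score"],2)) for d in ctrl.spot_point(s,k)])
    import pickle; pickle.dump(S,open("s0.pkl","wb"))
print(ctrl.nose_length,ctrl.get_obs())
E
```

```text
pics
side ['fx', 'fy', 'cx', 'cy', 'T', 'shot'] 496.6045602991486 317.44129880298675 232.83610698654832
[[ 0.997  0.048 -0.065  0.463]
 [-0.081  0.506 -0.859 -0.96 ]
 [-0.009  0.861  0.508  0.646]
 [ 0.     0.     0.     1.   ]]
case [([313.0, 265.0], 0.59)]
lid_hinge [([347.0, 243.0], 0.98)]
lid_tab [([359.0, 174.0], 0.82)]
reflector [([314.0, 262.0], 0.91), ([244.0, 288.0], 0.72), ([252.0, 251.0], 0.68)]
mat [([320.0, 209.0], 0.59)]
circle [([179.0, 402.0], 0.64), ([278.0, 346.0], 0.61), ([186.0, 340.0], 0.6)]
cover [([272.0, 211.0], 0.55)]
top ['fx', 'fy', 'cx', 'cy', 'T', 'shot'] 436.71188295930415 316.8481124036662 246.0762952916317
[[ 0.009  0.997 -0.08   0.459]
 [-1.     0.008 -0.018 -0.001]
 [-0.017  0.081  0.997  1.185]
 [ 0.     0.     0.     1.   ]]
case [([328.0, 256.0], 0.89)]
lid_hinge [([329.0, 226.0], 0.79), ([426.0, 290.0], 0.48), ([228.0, 291.0], 0.29), ([315.0, 156.0], 0.18)]
lid_tab [([330.0, 206.0], 0.91)]
reflector [([324.0, 256.0], 0.76), ([298.0, 314.0], 0.72), ([356.0, 316.0], 0.67), ([328.0, 256.0], 0.41)]
mat [([228.0, 241.0], 0.62)]
circle [([426.0, 290.0], 0.85), ([410.0, 351.0], 0.75), ([470.0, 351.0], 0.6)]
cover [([224.0, 289.0], 0.88)]
0.017 {'clock': 0.8, 'joint_pos': array([ 83.199,  20.545,   0.682,  -0.   , -70.135, -16.506]), 'qvel': array([-0.058,  0.024,  0.027, -0.091,  0.031,  0.078]), 'tau': array([  0.002, -58.228,  29.327,   7.002,   0.013,  -0.   ]), 'tool_pos': array([0.267, 0.62 , 0.244]), 'orientation': array([-179.999,    0.001,  -23.306]), 'force': array([ 0.965,  0.106, -0.358]), 'moment': array([0.008, 0.03 , 0.084]), 'gripper_force': 0.0, 'opening': 0.08808142323367027}
```

View pics/top0.png

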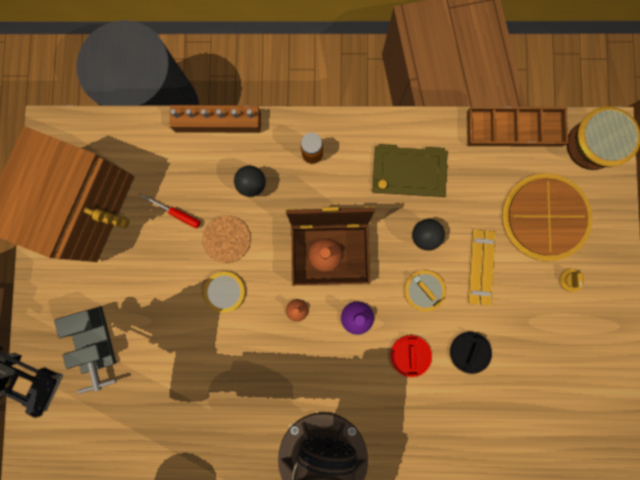

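View pics/side0.png

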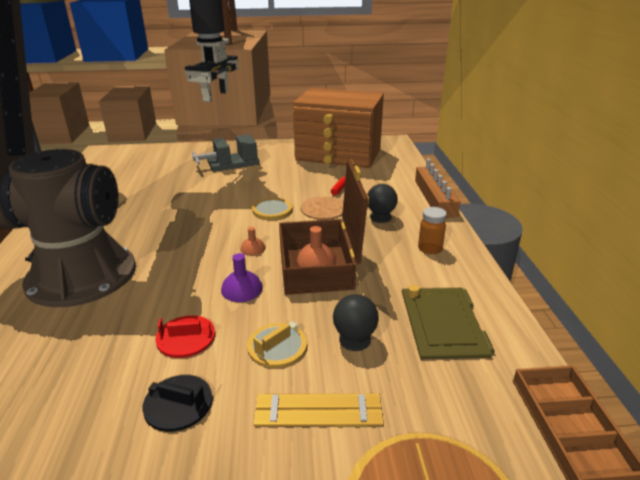

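Top: copper reflector in the case (324,256), with a small copper look-alike at (298,311) and a purple one at (357,317). The glass circle is at (426,290), with red (411,356) and black (471,352) look-alikes. The cork mat is at (226,240) and the cover at (225,291). I take the large copper one in the case and the brass/glass one with the bridge, and confirm both in a crop.

```bash
python3 - <<'E'
from h import *
import pickle
np.set_printoptions(precision=4,suppress=True)
S=pickle.load(open("s0.pkl","rb")); a,b=S["top"],S["side"]
A=cv2.resize(a["img"][195:320,270:460,::-1],None,fx=4,fy=4,interpolation=cv2.INTER_CUBIC)
B=cv2.resize(b["img"][155:365,220:400,::-1],None,fx=4,fy=4,interpolation=cv2.INTER_CUBIC)
cv2.imwrite("pics/topc.png",A); cv2.imwrite("pics/sidec.png",cv2.resize(B,None,fx=.7,fy=.7))
print("refl",tri(a,(324,256),b,(314,262)),"circle",tri(a,(426,290),b,(278,346)))
print("hinge",tri(a,(329,226),b,(347,243)),"tab",tri(a,(330,206),b,(359,174)),"case",atz(a,(328,256),0))
# mat segmentation
for n,s in S.items():
    p=proj(s,atz(a,(226,240),.006)); print(n,p)
    hsv=cv2.cvtColor(s["img"],cv2.COLOR_RGB2HSV)
    x,y=p.astype(int); print(hsv[y-2:y+3:2,x-2:x+3:2].reshape(-1,3).tolist(), hsv[y, x-40:x+41:8].tolist())
E
```

```text
refl (array([ 0.5277,  0.0006, -0.0012]), np.float64(0.0010936697852136675)) circle (array([ 0.4395, -0.274 ,  0.002 ]), np.float64(0.0011897274425456768))
hinge (array([ 0.6026, -0.0118,  0.0542]), np.float64(0.0016980317916442476)) tab (array([ 0.6251, -0.012 ,  0.2229]), np.float64(0.003465513909808201)) case [ 0.5283 -0.0103  0.    ]
side [321.8365 205.8091]
[[14, 143, 195], [14, 142, 203], [14, 142, 206], [14, 143, 208], [14, 144, 203], [14, 143, 210], [14, 143, 211], [14, 142, 206], [14, 143, 208]] [[30, 27, 167], [20, 173, 224], [18, 129, 228], [14, 143, 212], [14, 143, 212], [14, 144, 203], [14, 143, 210], [14, 144, 214], [11, 162, 55], [12, 163, 58], [12, 160, 62]]
top [226. 240.]
[[14, 163, 188], [14, 161, 176], [14, 161, 176], [14, 161, 177], [14, 164, 176], [14, 163, 175], [15, 162, 181], [15, 164, 182], [14, 162, 180]] [[17, 149, 194], [17, 148, 188], [17, 150, 187], [14, 163, 182], [14, 162, 184], [14, 164, 176], [14, 161, 193], [14, 161, 174], [14, 161, 155], [16, 150, 189], [17, 150, 189]]
```

View pics/topc.png

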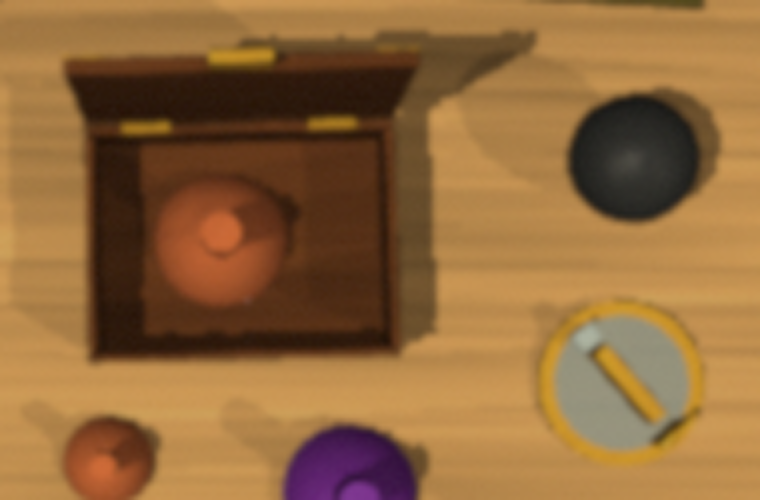

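View pics/sidec.png

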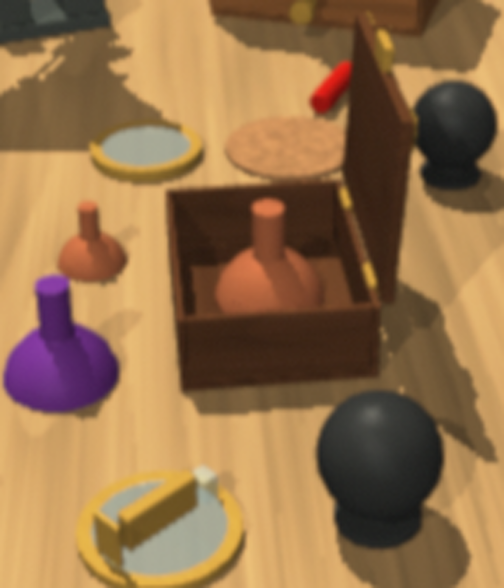

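```bash
cat > m.py <<'E'
from h import *
import pickle
np.set_printoptions(precision=4,suppress=True)
S=pickle.load(open("s0.pkl","rb")); a,b=S["top"],S["side"]
tp=lambda x,y:((x+.5)/4-.5+270,(y+.5)/4-.5+195)
sp=lambda x,y:((x+.5)/2.8-.5+220,(y+.5)/2.8-.5+155)
print("neck top",tri(a,tp(222,231),b,sp(268,208)))
print("bridge top",tri(a,tp(627,384),b,sp(158,510)))
e1,e2=atz(a,tp(600,350),.036),atz(a,tp(657,420),.036); print("bar",e1,e2,np.degrees(np.arctan2(*(e2-e1)[1::-1])))
v=atz(a,tp(675,426),.042);p=atz(a,tp(588,337),.028);print("vane-prism yaw",np.degrees(np.arctan2(*(v-p)[1::-1])),v,p)
c=[atz(a,tp(*q),.066) for q in((92,359),(400,353),(396,124),(90,124))]; print("case rim",c,np.mean(c,0),[np.linalg.norm(c[i]-c[i-1]) for i in range(4)])
f=[atz(a,tp(*q),.006) for q in((145,334),(380,334),(380,140),(140,140))]; print("floor",f)
print("side rim corners",tri(a,tp(92,359),b,sp(167,190)),tri(a,tp(400,353),b,sp(180,318)))
t1,t2=atz(a,tp(66,63),.21),atz(a,tp(420,60),.21)
print("lidtop",tri(a,tp(66,63),b,sp(362,14)),tri(a,tp(420,60),b,sp(408,112)))
def blob(s,lo,hi,P,z,r):
    hsv=cv2.cvtColor(s["img"],cv2.COLOR_RGB2HSV); m=cv2.inRange(hsv,lo,hi); q=proj(s,P)
    k=np.zeros_like(m); cv2.circle(k,tuple(int(v) for v in q),r,255,-1); m=cv2.morphologyEx(m&k,cv2.MORPH_CLOSE,np.ones((5,5)))
    c=max(cv2.findContours(m,0,1)[0],key=cv2.contourArea); c=cv2.convexHull(c); e=cv2.fitEllipse(c)
    P=[atz(s,x[0],z)[:2] for x in c]; (x,y),R=cv2.minEnclosingCircle(np.float32(P)*1000); return e[0],(x,y,R)
for s in(a,b): print("mat",blob(s,(11,100,110),(15,255,255),atz(a,(226,240),.006),.006,32)); print("disc",blob(s,(18,160,80),(25,255,255),atz(a,(426,291),.004),.006,38))
E
python3 m.py
```

```text
neck top (array([ 0.5317, -0.0023,  0.0892]), np.float64(0.0009921226441964646))
bridge top (array([ 0.4377, -0.2705,  0.0214]), np.float64(2.8204578179682215e-05))
bar [ 0.4598 -0.2498  0.036 ] [ 0.4148 -0.2864  0.036 ] -140.9784501563087
vane-prism yaw -137.29614266297858 [ 0.4113 -0.2964  0.042 ] [ 0.4683 -0.2438  0.028 ]
case rim [array([0.4511, 0.0801, 0.066 ]), array([ 0.4567, -0.1164,  0.066 ]), array([ 0.6037, -0.1138,  0.066 ]), array([0.6023, 0.0835, 0.066 ])] [ 0.5284 -0.0167  0.066 ] [np.float64(0.15126338380539323), np.float64(0.1965336783235569), np.float64(0.14699042627404021), np.float64(0.1973258405712365)]
floor [array([0.4677, 0.0489, 0.006 ]), array([ 0.4692, -0.1091,  0.006 ]), array([ 0.6004, -0.1091,  0.006 ]), array([0.5992, 0.0538, 0.006 ])]
side rim corners (array([0.4509, 0.0803, 0.0638]), np.float64(0.00029658519034131707)) (array([ 0.4571, -0.1163,  0.066 ]), np.float64(0.0007085525320973687))
lidtop (array([0.6167, 0.0863, 0.2153]), np.float64(0.0018211457895530177)) (array([ 0.6199, -0.1113,  0.2232]), np.float64(0.0011422811216610345))
mat ((226.1672821044922, 238.84576416015625), (572.6390380859375, 267.1065368652344, 65.47394561767578))
disc ((424.8023681640625, 290.3854064941406), (438.0758056640625, -269.9973449707031, 57.13406753540039))
mat ((321.9601745605469, 210.44203186035156), (572.4727783203125, 317.53131103515625, 146.67324829101562))
disc ((276.7276611328125, 344.9051513671875), (439.767822265625, -272.12591552734375, 58.39990234375))
```

Top/side agree: the reflector neck is at (0.532,-0.002), top z 0.089 (0.091 expected). Mat is (0.5725,0.267), radius 65. Disc is (0.4385,-0.270), yaw about -140°. Case yaw is about 1.4°, and the lid is at about 1.65 rad. Crops confirm that the copper reflector in the case is the larger one and that the circle is brass and glass. Moving over the neck.

{"method": "apply_moves", "body": {"commands": [[[26.5,-62.2,0],0.43,0],[[26.5,-62.2,0],0.43,0],[[26.5,-62.2,0],0.43,0],[[26.5,-62.2,0],0.43,0],[[26.5,-62.2,0],0.43,0],[[26.5,-62.2,0],0.43,0],[[26.5,-62.2,0],0.43,0],[[26.5,-62.2,0],0.43,0],[[26.5,-62.2,0],0.43,0],[[26.5,-62.2,0],0.43,0],[[26.5,-62.2,0],0.43,0],[[26.5,-62.2,0],0.43,0],[[26.5,-62.2,0],0.43,0],[[26.5,-62.2,0],0.43,0],[[26.5,-62.2,0],0.43,0],[[26.5,-62.2,0],0.43,0],[[26.5,-62.2,0],0.43,0],[[26.5,-62.2,0],0.43,0],[[26.5,-62.2,0],0.43,0],[[26.5,-62.2,0],0.43,0]]}}

```text
clock: 2.47
tool_pos: [0.5318, -0.0016, 0.2436]
orientation: [-180.0, 0.0, 1.3]
force: [-0.3, -0.2, 0.1]
opening: 0.0874
gripper_force: 0.0
```

{"method": "apply_moves", "body": {"commands": [[[0,0,-4],0,0],[[0,0,-8],0,0],[[0,0,-12],0,0],[[0,0,-14],0,0],[[0,0,-16],0,0],[[0,0,-17.2],0,0],[[0,0,-17.2],0,0],[[0,0,-17.2],0,1],[[0,0,-17.2],0,1],[[0,0,-17.2],0,1],[[0,0,-17.2],0,1],[[0,0,-17.2],0,1],[[0,0,-17.2],0,1],[[0,0,-17.2],0,1],[[0,0,-17.2],0,1],[[0,0,-17.2],0,1],[[0,0,-17.2],0,1],[[0,0,-17.2],0,1]]}}

```text
clock: 3.97
tool_pos: [0.5321, -0.0021, 0.0715]
orientation: [180.0, 0.0, 1.3]
force: [-0.9, -0.4, 0.3]
opening: 0.0257
gripper_force: 30.0
```

{"method": "apply_moves", "body": {"commands": [[[0,0,1],0,1],[[0,0,3],0,1],[[0,0,6],0,1],[[0,0,9],0,1],[[0,0,12],0,1],[[0,0,12],0,1],[[0.4,3,12],0,1],[[1,6,12],0,1],[[1.5,10,12],0,1],[[2,14,12],0,1],[[2.6,18,12],0,1],[[3.3,22,12],0,1],[[3.8,25,12],0,1],[[4,26.5,12],0,1],[[4,26.9,12],0,1],[[4,26.9,12],0,1],[[4,26.9,12],0,1]]}}

```text
clock: 5.38
tool_pos: [0.5716, 0.266, 0.1914]
orientation: [180.0, 0.1, 1.3]
force: [0.6, -1.0, -1.6]
opening: 0.0255
gripper_force: 30.0
```

```bash
python3 - <<'E'
from h import *
a=ctrl.snapshot("side");b=ctrl.snapshot("top")
cv2.imwrite("pics/carry.png",np.hstack([cv2.resize(a["img"][120:300,220:400,::-1],(400,400)),cv2.resize(b["img"][150:330,150:330,::-1],(400,400))]))
E
```

```text
(no output)
```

View pics/carry.png

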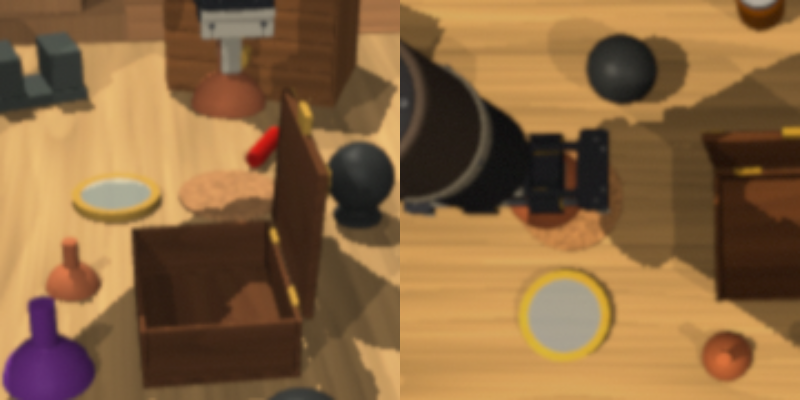

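The reflector hangs upright in the gripper over the mat (side crop 230,95), and the case is empty. Lowering.

{"method": "apply_moves", "body": {"commands": [[[0.1,0.1,-3],0,1],[[0.1,0.1,-6],0,1],[[0.1,0.1,-9],0,1],[[0.1,0.1,-10.5],0,1],[[0.1,0.1,-11.2],0,1],[[0.1,0.1,-11.6],0,1],[[0.1,0.1,-11.8],0,1],[[0.1,0.1,-11.9],0,1],[[0.1,0.1,-12],0,1],[[0.1,0.1,-12],0,1],[[0.1,0.1,-12],0,1]]}}

```text
clock: 6.4
tool_pos: [0.5734, 0.2682, 0.0724]
orientation: [-180.0, -0.1, 1.3]
force: [0.7, 0.2, -2.3]
opening: 0.0257
gripper_force: 30.0
```

{"method": "apply_moves", "body": {"commands": [[[0,0,-0.1],0,1],[[0,0,-0.1],0,1],[[0,0,-0.1],0,1]]}}

```text
clock: 6.65
tool_pos: [0.5735, 0.2682, 0.0715]
orientation: [-180.0, -0.1, 1.4]
force: [-1.4, -0.4, 5.1]
opening: 0.0256
gripper_force: 30.0
```

Contact (+5 N). Releasing and backing up.

{"method": "apply_moves", "body": {"commands": [[[0,0,0],0,0.7],[[0,0,0],0,0.4],[[0,0,0],0,0],[[0,0,0],0,0],[[0,0,0],0,0],[[0,0,0],0,0],[[0,0,1],0,0],[[0,0,3],0,0],[[0,0,6],0,0],[[0,0,10],0,0],[[0,0,14],0,0],[[0,0,14],0,0]]}}

```text
clock: 7.65
tool_pos: [0.5768, 0.2698, 0.2207]
orientation: [-179.6, -0.7, 1.4]
force: [0.9, 0.4, 1.6]
opening: 0.0873
gripper_force: 0.0
```

{"method": "apply_moves", "body": {"commands": [[[-13.5,-53.8,0],0.66,0],[[-13.5,-53.8,0],0.66,0],[[-13.5,-53.8,0],0.66,0],[[-13.5,-53.8,0],0.66,0],[[-13.5,-53.8,0],0.66,0],[[-13.5,-53.8,0],0.66,0],[[-13.5,-53.8,0],0.66,0],[[-13.5,-53.8,0],0.66,0],[[-13.5,-53.8,0],0.66,0],[[-13.5,-53.8,0],0.66,0],[[-13.5,-53.8,0],0.66,0],[[-13.5,-53.8,0],0.66,0],[[-13.5,-53.8,0],0.66,0],[[-13.5,-53.8,0],0.66,0],[[-13.5,-53.8,0],0.66,0],[[-13.5,-53.8,0],0.66,0],[[-13.5,-53.8,0],0.66,0],[[-13.5,-53.8,0],0.66,0]]}}

```text
clock: 9.15
tool_pos: [0.4384, -0.2694, 0.2108]
orientation: [180.0, -0.0, 39.2]
force: [0.2, -0.3, 0.1]
opening: 0.0874
gripper_force: 0.0
```

```bash
python3 - <<'E'
from h import *
import pickle
np.set_printoptions(precision=4,suppress=True)
a=ctrl.snapshot("side");b=ctrl.snapshot("top")
ra=ctrl.spot_point(a,"reflector");rb=ctrl.spot_point(b,"reflector")
print([np.round(d["at"]).tolist() for d in ra],[np.round(d["at"]).tolist() for d in rb])
print([atz(b,d["at"],.006) for d in rb])
cv2.imwrite("pics/placed.png",np.hstack([cv2.resize(a["img"][250:390,200:340,::-1],(400,400),interpolation=2),cv2.resize(b["img"][195:285,180:270,::-1],(400,400),interpolation=2)]))
E
```

```text
[[243.0, 287.0], [322.0, 205.0], [251.0, 248.0]] [[226.0, 239.0], [298.0, 313.0], [226.0, 292.0]]
[array([0.5731, 0.2681, 0.006 ]), array([0.3749, 0.0703, 0.006 ]), array([0.4271, 0.2629, 0.006 ])]
```

View pics/placed.png

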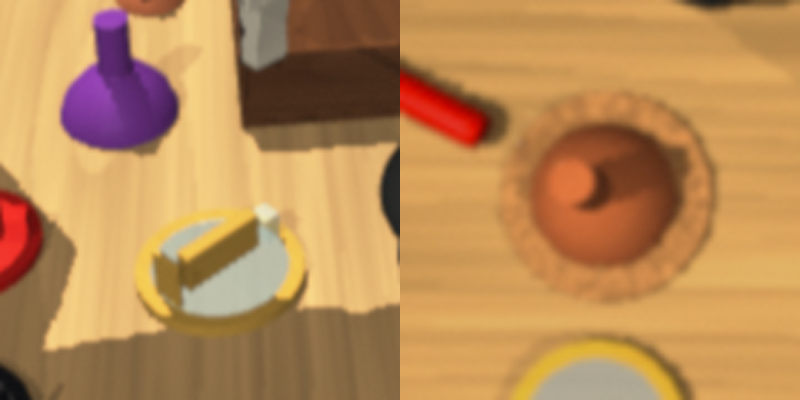

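Reflector stands centred on the mat (crop 605,195). Checking the bar-top height from this view.

```bash
python3 - <<'E'
from h import *
import pickle
S=pickle.load(open("s0.pkl","rb")); a,b=S["top"],S["side"]
print(tri(a,(426.75,291),b,(200+217/2.857,250+236/2.857)))
P=[atz(b,(200+x/2.857,250+y/2.857),.036) for x,y in((180,260),(254,213))];print(P, np.degrees(np.arctan2(*(P[1]-P[0])[1::-1])))
E
```

```text
(array([ 0.43734872, -0.26938795,  0.03053828]), np.float64(0.0010208916030254793))
[array([ 0.41507479, -0.2953071 ,  0.036     ]), array([ 0.46205005, -0.25585506,  0.036     ])] 40.02512110336039
```

{"method": "apply_moves", "body": {"commands": [[[0,-0.1,-4],0.01,0],[[0,-0.1,-8],0.01,0],[[0,-0.1,-12],0.01,0],[[0,-0.1,-14],0.01,0],[[0,-0.1,-16],0.01,0],[[0,-0.1,-17],0.01,0],[[0,-0.1,-17.7],0.01,0],[[0,-0.1,-18],0.01,0],[[0,-0.1,-18],0.01,0],[[0,-0.1,-18],0.01,0.5],[[0,-0.1,-18],0.01,0.6],[[0,-0.1,-18],0.01,0.7],[[0,-0.1,-18],0.01,0.8],[[0,-0.1,-18],0.01,0.9],[[0,-0.1,-18],0.01,1],[[0,-0.1,-18],0.01,1],[[0,-0.1,-18],0.01,1],[[0,-0.1,-18],0.01,1],[[0,-0.1,-18],0.01,1],[[0,-0.1,-18],0.01,1]]}}

```text
clock: 11.02
tool_pos: [0.4381, -0.2711, 0.0305]
orientation: [-180.0, 0.0, 39.7]
force: [-0.2, -0.5, -0.2]
opening: 0.0201
gripper_force: 0.0
```

{"method": "apply_moves", "body": {"commands": [[[0,0,0],0,1],[[0,0,0],0,1],[[0,0,0],0,1],[[0,0,0],0,1]]}}

```text
clock: 11.35
tool_pos: [0.4379, -0.271, 0.0305]
orientation: [-180.0, 0.0, 39.7]
force: [-0.3, 1.1, 0.9]
opening: 0.0118
gripper_force: 30.0
```

{"method": "apply_moves", "body": {"commands": [[[0,0,1],0,1],[[0,0,3],0,1],[[0,0,6],0,1],[[0,0,9],0,1],[[0,0,12],-0.1,1],[[0,0,15],-0.2,1],[[0,2,15],-0.3,1],[[1,4,15],-0.4,1],[[2,6,15],-0.5,1],[[3,9,15],-0.6,1],[[4.3,12,15],-0.67,1],[[5.5,15,15],-0.67,1],[[6.6,18,15],-0.67,1],[[7.6,21,15],-0.67,1],[[8.5,23.5,15],-0.67,1],[[9,25,15],-0.67,1],[[9.1,25.5,15],-0.67,1],[[9.1,25.5,15],-0.67,1],[[9.1,25.5,15],-0.67,1]]}}

```text
clock: 12.93
tool_pos: [0.5284, -0.0164, 0.1804]
orientation: [180.0, 0.1, 1.4]
force: [-0.2, -0.5, -5.2]
opening: 0.0118
gripper_force: 30.0
```

```bash
python3 - <<'E'
from h import *
a=ctrl.snapshot("side");b=ctrl.snapshot("top")
cv2.imwrite("pics/over.png",np.hstack([cv2.resize(a["img"][140:300,240:400,::-1],(400,400),interpolation=2),cv2.resize(b["img"][180:310,260:390,::-1],(400,400),interpolation=2)]))
E
```

```text
(no output)
```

View pics/over.png

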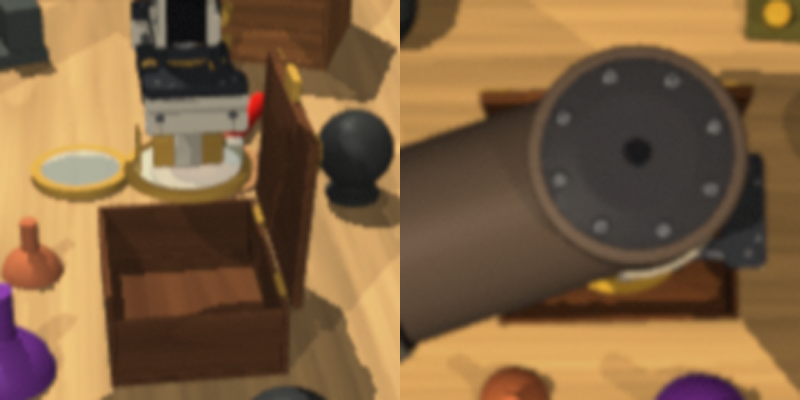

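The circle is level in the gripper over the case (side crop 190,165). Lowering slowly.

{"method": "apply_moves", "body": {"commands": [[[0,0,-3],0,1],[[0,0,-6],0,1],[[0,0,-8],0,1],[[0,0,-10],0,1],[[0,0,-11.5],0,1],[[0,0,-12.7],0,1],[[0,0,-13.4],0,1],[[0,0,-13.8],0,1],[[0,0,-14],0,1],[[0,0,-14.1],0,1],[[0,0,-14.2],0,1],[[0,0,-14.2],0,1],[[0,0,-14.2],0,1]]}}

```text
clock: 14.12
tool_pos: [0.5294, -0.016, 0.0391]
orientation: [-180.0, -0.1, 1.3]
force: [1.6, -0.1, -6.1]
opening: 0.0118
gripper_force: 30.0
```

{"method": "apply_moves", "body": {"commands": [[[0,0,-0.1],0,1],[[0,0,-0.1],0,1],[[0,0,-0.1],0,1]]}}

```text
clock: 14.37
tool_pos: [0.5291, -0.0161, 0.0377]
orientation: [-180.0, -0.0, 1.3]
force: [-0.7, -1.0, -5.0]
opening: 0.0119
gripper_force: 30.0
```

{"method": "apply_moves", "body": {"commands": [[[0,0,-0.06],0,1],[[0,0,-0.12],0,1],[[0,0,-0.12],0,1]]}}

```text
clock: 14.62
tool_pos: [0.5292, -0.0161, 0.0365]
orientation: [180.0, -0.0, 1.3]
force: [-1.2, -0.2, -1.9]
opening: 0.0119
gripper_force: 30.0
```

{"method": "apply_moves", "body": {"commands": [[[0,0,-0.06],0,1],[[0,0,-0.06],0,1],[[0,0,-0.06],0,1]]}}

```text
clock: 14.87
tool_pos: [0.5292, -0.0161, 0.0365]
orientation: [180.0, -0.0, 1.3]
force: [-2.6, -0.4, 4.6]
opening: 0.0121
gripper_force: 30.0
```

{"method": "apply_moves", "body": {"commands": [[[0,0,0],0,0.8],[[0,0,0],0,0.6],[[0,0,0],0,0.4],[[0,0,0],0,0.4],[[0,0,0],0,0.4],[[0,0,1],0,0.4],[[0,0,3],0,0.4],[[0,0,6],0,0.4],[[0,0,10],0,0.6],[[0,0,14],0,0.8],[[0,0,18],0,1],[[0,0,22],0,1],[[0,0,25],0,1],[[0,0,25],0,1],[[0,0,25],0,1]]}}

```text
clock: 16.12
tool_pos: [0.5297, -0.016, 0.2888]
orientation: [-179.9, -0.3, 1.3]
force: [-0.7, -0.4, -0.7]
opening: 0.0115
gripper_force: 0.0
```

{"method": "apply_moves", "body": {"commands": [[[3,0,1],0,1],[[6,0,1],0,1],[[9,0,1],0,1],[[12,0,1],0,1],[[14,0,1],0,1],[[14,0,1],0,1],[[14,0,1],0,1]]}}

```text
clock: 16.7
tool_pos: [0.669, -0.0162, 0.2933]
orientation: [180.0, 0.2, 1.3]
force: [-0.1, -0.8, -0.3]
opening: 0.0005
gripper_force: 0.0
```

```bash
python3 - <<'E'
from h import *
np.set_printoptions(precision=4,suppress=True)
a=ctrl.snapshot("side");b=ctrl.snapshot("top")
for k in("lid_tab","lid_hinge","circle"):print(k,[(np.round(d["at"],1).tolist(),round(d["score"],2)) for s in(a,b) for d in ctrl.spot_point(s,k)[:2]])
print(ctrl.get_obs()["opening"])
cv2.imwrite("pics/behind.png",np.hstack([cv2.resize(a["img"][120:300,240:420,::-1],(400,400),interpolation=2),cv2.resize(b["img"][180:310,260:390,::-1],(400,400),interpolation=2)]))
E
```

```text
lid_tab [([360.1, 172.3], 0.62), ([331.4, 205.6], 0.92)]
lid_hinge [([350.1, 242.2], 0.74), ([360.1, 174.1], 0.54), ([328.1, 225.8], 0.95)]
circle [([184.0, 338.9], 0.83), ([176.7, 399.7], 0.77), ([332.5, 254.9], 0.78), ([472.3, 353.0], 0.73)]
0.00030653707093061957
```

View pics/behind.png

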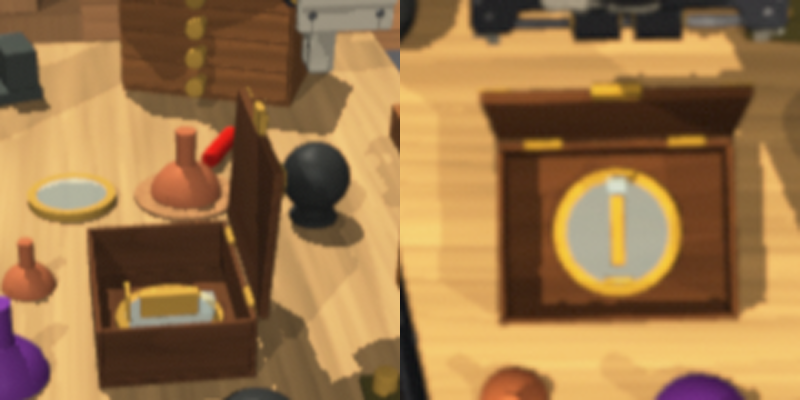

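The circle lies flat, bridge up, in the middle of the case floor (top crop 617,232). The fingers are behind the lid. Working out the closing arc while lowering the tool behind it.

{"method": "apply_moves", "body": {"commands": [[[0,0,-3],0,1],[[0,0,-6],0,1],[[0,0,-8],0,1],[[0,0,-8],0,1],[[0,0,-8],0,1]]}}

```text
clock: 17.52
tool_pos: [0.6687, -0.0163, 0.2156]
orientation: [180.0, 0.1, 1.3]
force: [0.3, -0.6, 0.4]
opening: 0.0005
gripper_force: 0.0
```

```bash
python3 - <<'E'
from h import *
p=ctrl.get_obs()["tool_pos"]; print(p)
for d in list(range(90,0,-5))+[3,1,0]:
    t=np.radians(d); print(d,np.round(100*(np.array([.605+.0095-.13*np.cos(t)+.01*np.sin(t),.0665+.017+.13*np.sin(t)+.01*np.cos(t)])-p[[0,2]]),1))
E
```

```text
[ 0.66866251 -0.01628607  0.21555243]
90 [-4.4 -0.2]
85 [-5.6 -0.2]
80 [-6.7 -0.2]
75 [-7.8 -0.4]
70 [-8.9 -0.6]
65 [-10.  -1.]
60 [-11.1  -1.4]
55 [-12.1  -2. ]
50 [-13.   -2.6]
45 [-13.9  -3.3]
40 [-14.7  -4.1]
35 [-15.5  -4.9]
30 [-16.2  -5.8]
25 [-16.8  -6.8]
20 [-17.3  -7.8]
15 [-17.7  -8.9]
10 [-18. -10.]
5 [-18.3 -11.1]
3 [-18.3 -11.5]
1 [-18.4 -12. ]
0 [-18.4 -12.2]
```

{"method": "apply_moves", "body": {"commands": [[[-1,0,0],0,1],[[-2,0,-0.1],0,1],[[-2.6,0,-0.2],0,1],[[-3.2,0,-0.2],0,1],[[-3.8,-0.1,-0.2],0,1],[[-4.4,-0.1,-0.2],0,1],[[-5,-0.1,-0.2],0,1],[[-5.6,-0.1,-0.2],0,1],[[-6.2,-0.1,-0.2],0,1],[[-6.7,-0.1,-0.2],0,1],[[-7.3,-0.2,-0.3],0,1],[[-7.8,-0.2,-0.4],0,1],[[-8.4,-0.2,-0.5],0,1],[[-8.9,-0.2,-0.6],0,1],[[-9.5,-0.2,-0.8],0,1],[[-10,-0.2,-1],0,1],[[-10.6,-0.2,-1.2],0,1],[[-11.1,-0.2,-1.4],0,1]]}}

```text
clock: 19.02
tool_pos: [0.5573, -0.0181, 0.2014]
orientation: [-180.0, 0.0, 1.3]
force: [2.2, -1.3, 0.4]
opening: 0.0008
gripper_force: 0.9
```

{"method": "apply_moves", "body": {"commands": [[[-0.5,0,-0.3],0,1],[[-1,0,-0.6],0,1],[[-1.5,0,-0.9],0,1],[[-1.9,-0.1,-1.2],0,1],[[-2.4,-0.1,-1.5],0,1],[[-2.8,-0.1,-1.9],0,1],[[-3.2,-0.1,-2.3],0,1],[[-3.6,-0.1,-2.7],0,1],[[-4,-0.1,-3.1],0,1],[[-4.4,-0.1,-3.5],0,1],[[-4.8,-0.1,-3.9],0,1],[[-5.1,-0.1,-4.4],0,1],[[-5.4,-0.1,-4.9],0,1],[[-5.7,-0.2,-5.4],0,1],[[-6,-0.2,-5.9],0,1],[[-6.2,-0.2,-6.4],0,1],[[-6.4,-0.2,-6.9],0,1],[[-6.6,-0.2,-7.5],0,1]]}}

```text
clock: 20.52
tool_pos: [0.4917, -0.0202, 0.1263]
orientation: [180.0, 0.0, 1.3]
force: [-1.5, -0.1, 1.3]
opening: 0.0003
gripper_force: 0.6
```

{"method": "apply_moves", "body": {"commands": [[[-0.2,0,-0.5],0,1],[[-0.3,0,-1],0,1],[[-0.4,0,-1.5],0,1],[[-0.5,0,-1.9],0,1],[[-0.5,0,-2.3],0,1],[[-0.6,0,-2.6],0,1],[[-0.6,0,-2.8],0,1],[[-0.6,0,-3],0,1],[[-0.6,0,-3],0,1]]}}

```text
clock: 21.27
tool_pos: [0.486, -0.0201, 0.0964]
orientation: [180.0, 0.0, 1.3]
force: [-0.5, 0.3, 0.6]
opening: 0.0004
gripper_force: 0.0
```

{"method": "apply_moves", "body": {"commands": [[[0,0,-0.1],0,1],[[0,0,-0.2],0,1],[[0,0,-0.2],0,1]]}}

```text
clock: 21.52
tool_pos: [0.4861, -0.0201, 0.0947]
orientation: [-180.0, -0.0, 1.3]
force: [0.3, -0.0, -0.0]
opening: 0.0001
gripper_force: 0.0
```

{"method": "apply_moves", "body": {"commands": [[[0,0,-0.1],0,1],[[0,0,-0.1],0,1],[[0,0,-0.1],0,1]]}}

```text
clock: 21.77
tool_pos: [0.4862, -0.0201, 0.0938]
orientation: [-180.0, -0.0, 1.3]
force: [-1.1, 0.6, -0.1]
opening: 0.0002
gripper_force: 0.4
```

{"method": "apply_moves", "body": {"commands": [[[0,0,-0.05],0,1],[[0,0,-0.05],0,1],[[0,0,-0.05],0,1]]}}

```text
clock: 22.02
tool_pos: [0.4862, -0.0201, 0.0937]
orientation: [-180.0, -0.0, 1.3]
force: [-2.1, 0.8, 6.2]
opening: 0.0003
gripper_force: 3.2
```

{"method": "apply_moves", "body": {"commands": [[[0,0,-0.06],0,1],[[0,0,-0.06],0,1],[[0,0,-0.06],0,1]]}}

```text
clock: 22.27
tool_pos: [0.4862, -0.0201, 0.0937]
orientation: [180.0, -0.0, 1.4]
force: [-4.8, 0.8, 14.3]
opening: 0.0007
gripper_force: 6.4
```

{"method": "apply_moves", "body": {"commands": [[[0,0,0.5],0,1],[[0,0,2],0,1],[[0,0,5],0,1],[[0,0,9],0,1],[[0,0,13],0,1],[[0,4,15],0,1],[[0,8,15],0,1],[[0,12,15],0,1],[[0,16,15],0,1],[[0,20,15],0,1],[[0,24,15],0,1],[[0,24,15],0,1],[[0,24,15],0,1]]}}

```text
clock: 23.35
tool_pos: [0.4857, 0.2218, 0.2422]
orientation: [180.0, 0.0, 1.5]
force: [0.6, -0.1, 0.0]
opening: 0.0004
gripper_force: 0.0
```

```bash
python3 - <<'E'
from h import *
a=ctrl.snapshot("side");b=ctrl.snapshot("top")
cv2.imwrite("pics/end.png",np.hstack([cv2.resize(a["img"][130:330,220:420,::-1],(400,400),interpolation=2),cv2.resize(b["img"][170:330,240:400,::-1],(400,400),interpolation=2)]))
E
```

```text
(no output)
```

View pics/end.png

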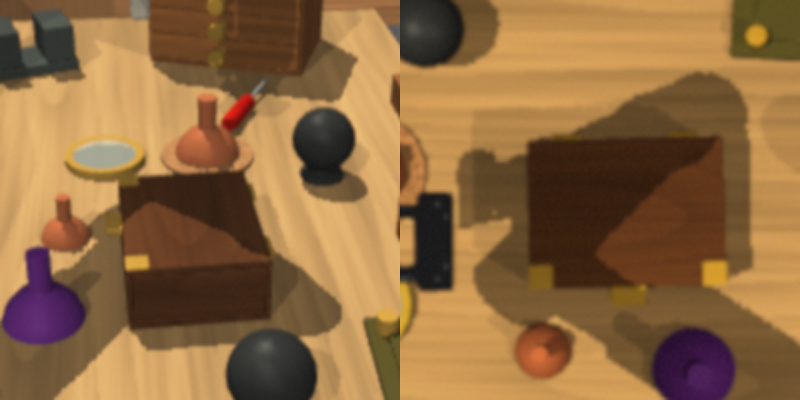

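The lid is fully shut (side crop 195,225), the reflector stands on the mat (207,135), and the arm is clear. Handing in.

```bash
python3 -c "
from plant import ctrl
print(ctrl.close_job())"
```

```text
the job is handed in; nothing more can be done
None
```

Job handed in at about 23 s: the reflector is upright in the middle of the mat, the circle lies flat and bridge up in the case, and the lid is fully shut over it; the hand-in returned no verdict.

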